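# Service the locked spray dispenser in the cellar

### The arm

A 6-joint arm with a two-finger parallel gripper is mounted at the origin on the work surface. World frame = base frame: x ahead of the robot, y to its left, z up, the work surface at z = 0. Lengths are in mm, angles in rad, forces in N, time in s.
With the tool pointing down it reaches from about 300 to 775 mm from the base axis. Payload 14.6 kg.
Tool frame: the origin (TCP) lies on the centre line of the jaws, within the pads' length; the fingertips stand 19 mm ahead of it and the grasp point (between the pads) is the TCP (bot.tip_reach is the distance from the TCP to the fingertips, in mm); z points along the fingers, y is the line along which they close (so a half turn about z gives the same grasp; the last joint's range is limited). The gripper opens to 85 mm and grips with 20 to 120 N. Pads are 22 mm wide; open, the fingers measure 114 mm over their backs; the gripper's body (76 mm by 85 mm) begins 54 mm behind the grasp point. The pads swing forward as they close: fully open they stand 13 mm farther back than shut.
Start: joints at [-1.261, 0.3, 1.521, -0, 1.321, -0.067], TCP at [202.363, -511.409, 250.281] pointing down, gripper open.
Joint ranges: [-3.03, 3.03], [-0.79, 2.21], [0.23, 2.52], [-1.04, 4.18], [0, 3.07], [-2.55, 2.55]. Speed limits (rad/s): [2.22, 2.22, 2.57, 3.14, 3.14, 3.14].

### API

Orientations are given as a unit quaternion [w, x, y, z].
In Python, from rig import bot gives the robot as it stands. Calls block until the motion is done:
- bot.move_to(position, orientation): joint-space move of the TCP to a pose.
- bot.servo_line(position, attitude=None, speed=150, until_force=None): straight line of the TCP; attitude=None keeps the orientation; speed is the mean speed in mm/s. With until_force (N) it stops when the force on the tool has changed by that much, and returns True; else False.
- bot.move_joints(angles): joint-space move.
- bot.move_gripper(opening, grip_force=None): finger opening in mm; grip_force is the grip in N (None keeps the last); returns when the fingers have stopped.
- bot.dwell(seconds).
- bot.ik(position, orientation): joint angles nearest the present ones, or None.
- bot.read_state(): the state.
- bot.read_camera(name): name is "side" or "top" or "wrist"; returns a dict with "image" (400x640x3 uint8, blue, green, red), "depth" (400x640 float32, mm along the optical axis (not along the pixel's ray), 0 where there is no reading), "fovy" (degrees; the focal length in pixels is half the picture's height over the tangent of half this angle, whatever the lens; pixels are square), "cx", "cy" (the principal point, pixels), "eye" and "attitude" of the camera in the world; the wrist camera has in their place "mount" (4x4, takes a point from camera to tool coordinates, whose origin is the TCP and whose axes are the flange's). Camera axes: x right, y down, z forward; pixel columns grow to the right and rows downward; lengths in mm; the calibration is good to about 2 mm. The wrist camera is an equidistant fisheye: a pixel r from the principal point sees the ray r / f radians off the axis. A picture is of the moment at which its call begins: read the wrist's pose just before it.
A pose or a line that the arm cannot do raises bot.MotionError and nothing moves.
- bot.finish_job(): hands the job in; it is judged then, once.
The state is a dict: "clock": time; "joint_positions": joint angles; "qvel": joint speeds; "effort": joint torques, N m; "ee_pos": TCP position; "tool_rot": TCP orientation; "ft_force": force on the tool from outside, world axes, zero at the start; "moment": the same for the moment, N m; "grip_width": finger opening in mm; "grip_force": force on a finger pad.
Only numpy, scipy, OpenCV 4.12 (cv2) and the standard library are available. Lean on these libraries where they do the work, as an engineer would, in place of code of your own. Each camera call takes 0.05 s, during which the arm holds its last target. There are 200 camera calls.

### The job

The automatic insect-spray dispenser on the cellar bench has a new can and wants its test shot, but its cover is locked: take the release pin out of the empty glass jar, push it through the small hole in the sloping back of the dispenser to press the spring latch, and let the cover drop open. Press the can's nozzle cap fully down and let it spring back up, then push the cover shut until it catches. Put the pin back in its jar, tip down, and leave the two jars of preserves and the spare can where they stand.

Things in the scene. Friction and masses are not known exactly. Their poses are not given: they have to be found in the camera images.
- dispenser_base (a point): Aerosol dispenser: white rear shell, grey front cover, steel foot plate fixed to the bench. Point: under its middle, on the bench. x: level, to the rear (the cover faces -x); y: across its width; z: up. Shut it spans x -60 to +50, y -50 to +50 mm, 195 mm high. The back wall is 160 mm high; from its top the flat rear shoulder slopes up and forward to z 192 mm at x +12 mm.
- keyhole (a point): Round release hole, 14 mm, in the middle of the sloping rear shoulder. Point: centre of its mouth (x +31, y 0, z 176 mm from dispenser_base). z axis: straight out of the hole, up and to the rear, 40 degrees from vertical; the pin goes in along -z. Wall and guide boss are 12 mm deep; the latch's orange pad lies 14 mm below the mouth. A tip 20 to 22 mm below the mouth frees the cover; 3 to 6 N.
- latch (a joint): Orange spring latch inside: m it is pressed straight down. 0 = up (holds the shut cover), 0.007 frees the cover, 0.011 = end of travel. It springs back by itself; its front is ramped, so that the closing cover clicks past it. With the cover open its nose stands at x -10 to +5, y -15 to +15 mm from dispenser_base, z 160 to 189 mm, just behind and above the nozzle cap.
- cover (a joint): Grey front cover: rad, 0 = shut, 0.9 = fully open. Hinged along its lower front edge (x -56, z 24 mm from dispenser_base). Once the latch is freed, spring and weight swing its top forward and down to 0.9, sweeping out to 195 mm in front of the dispenser's middle. Pushing it back takes 1 N at the top edge, about 6 N for the last 10 mm, until it catches.
- cover_edge (a point): Middle of the top front edge of the cover, 170 mm above the hinge line. Shut: at x -60, z 194 mm from dispenser_base, with the same axes; they turn with the cover. Fully open: x -192, z 127 mm.
- nozzle (a joint): The can's yellow nozzle cap: m it is pressed down. 0 = sprung up, 0.006 = fully down. 3 N starts it, 6 N presses it fully down.
- nozzle_top (a point): Centre of the flat top of the nozzle cap (24 mm wide), at x -24, y 0, z 157 mm of dispenser_base; z up. The cover hides it until open; open, the cover's two cheeks stand 94 mm apart on either side, below z 175 mm.
- pin_grip (a point): Release pin: steel dowel 8 mm thick and 125 mm long with a round end, on a square red grip 22 x 22 x 50 mm; 175 mm in all, about 60 g. Point: centre of the red grip, on the axis. z axis: along the pin from its steel tip to the grip; x and y: square to the grip's flat sides. At the start it leans at about 30 degrees in the jar, tip down, top towards the robot's side.
- pin_tip (a point): The rounded steel end of the pin, 150 mm from the centre of the grip; same axes as pin_grip.
- jar_floor (a point): Empty glass jar in which the pin stands, loose, about 0.55 kg. Point: centre of its inner floor, 6 mm above the bench. Outside 72 mm wide, 96 mm high; inside 64 mm wide, 90 mm deep.
- jar_pickles: Closed preserving jar, green contents, red lid, 76 mm wide, 118 mm high, loose; origin under its centre. Leave it alone.
- jar_peppers: Closed preserving jar, orange contents, white lid, 70 mm wide, 125 mm high, loose; origin under its centre. Leave it alone.
- spare_can: Spare spray can with white cap, 53 mm wide, 136 mm high, loose; origin under its centre. Leave it alone.
- crate_side (a point): Green crate of jars beyond the dispenser, fixed. Point: foot of the middle of its side nearest the robot; from there it runs 200 mm along +x and 170 mm either way along y; rim 110 mm high, lids up to 140 mm. Nothing to do with it.

How it is judged (in metres and radians):
On the way, in this order (a step that is already met when the one before it is completed fails the run):
1. the latch is pressed by the pin's tip through the release hole (value of joint latch above 0.004 m and z of pin_tip in the frame of keyhole below -0.012 m and distance between pin_tip and keyhole below 0.035 m).
2. the cover has dropped open (value of joint cover above 0.7 rad), for 0.1 s.
3. the nozzle cap is pressed down (at least 4.5 of its 6 mm) (value of joint nozzle above 0.0045 m), for 0.05 s.
4. the nozzle cap has sprung back up (value of joint nozzle below 0.001 m), for 0.1 s.
At the end, for the whole second after the job is handed in: The cover is shut (under 0.03 rad) and held by the latch, which is up again (under 2 mm); the nozzle cap is up; the pin stands tip down inside the upright jar (tip within 25 mm of its floor), at rest and released (value of joint cover below 0.03 rad and value of joint latch below 0.002 m and value of joint nozzle below 0.001 m and horizontal distance between pin_tip and jar_floor below 0.034 m and z of pin_tip in the frame of jar_floor below 0.025 m and angle between jar_floor's own z axis and vertical below 0.1 rad); the robot touches nothing.
It fails at once if a jar of preserves or the spare can is pushed more than 30 mm or tipped (distance of any of jar_pickles, jar_peppers, spare_can from where it was at the start of the episode above 0.03 m or angle between any of jar_pickles, jar_peppers, spare_can's own z axis and vertical above 0.35 rad).
It fails at once if the glass jar is knocked over (angle between jar_floor's own z axis and vertical above 0.5 rad).
It also fails if it takes over 72 s, if anything falls off the work surface, if the arm or the gripper's body presses on something with over 40 N, if the wrist force passes 120 N, or if a joint passes its speed limit or range.

## Working session

There is one attempt and no reset: what is moved stays moved. The work goes in short steps, each a Python script; the robot and the scene stay as the last script left them, time stands still between calls to the robot, and variables do not carry over. Pictures are saved under pics/ and viewed, at most 10 in all, crops included, and the job is handed in when it is done.

```bash
mkdir -p pics; ls; cat > h.py <<'E'
import numpy as np, cv2
from scipy.spatial.transform import Rotation as R
from rig import bot
def q2R(q): return R.from_quat([q[1],q[2],q[3],q[0]]).as_matrix()
def R2q(M):
    q=R.from_matrix(M).as_quat(); return [q[3],q[0],q[1],q[2]]
def cloud(c):
    "world points per pixel for static camera"
    im=c["image"];h,w=im.shape[:2];f=h/2/np.tan(np.radians(c["fovy"])/2)
    u,v=np.meshgrid(np.arange(w),np.arange(h));d=c["depth"]
    P=np.stack([(u-c["cx"])/f*d,(v-c["cy"])/f*d,d],-1)
    A=np.array(c["attitude"]);M=A if A.shape==(3,3) else q2R(A)
    return P@M.T+np.array(c["eye"])
E
python3 - <<'E'
from h import *
import pickle
for n in("top","side"):
    c=bot.read_camera(n); cv2.imwrite(f"pics/{n}0.png",c["image"]); pickle.dump(c,open(f"{n}.pkl","wb"))
    print(n,c["fovy"],c["cx"],c["cy"],c["eye"],c["attitude"],(c["depth"]>0).mean())
print(bot.read_state())
E
```

```text
pics
top 50.14190247390015 317.90348739356205 198.86120619332328 [ 420.93431283   20.0424631  1257.14332854] [-0.02362084  0.70910222 -0.70335832  0.04362534] 0.995828125
side 49.4298394583825 326.8531320722571 201.40746815228073 [ 57.78459372 724.86418828 669.78030162] [ 0.14830578 -0.24733147  0.83712096 -0.46482365] 0.995796875
{'clock': 0.1, 'joint_positions': array([-1.26060219e+00,  3.00426561e-01,  1.52152886e+00,  3.33403188e-05,
        1.32068348e+00, -6.65605925e-02]), 'qvel': array([ 0.00021574, -0.0015427 , -0.00295497,  0.00169449,  0.00029427,
       -0.00038945]), 'effort': array([-2.25087759e-03, -5.44385147e+01, -3.62372768e+01, -1.79810800e-04,
        3.05460191e-03, -6.32760361e-06]), 'ee_pos': array([ 202.31409785, -511.23520177,  249.76782252]), 'tool_rot': array([-5.21211064e-04,  9.82310031e-01,  1.87261124e-01, -4.75383188e-05]), 'ft_force': array([ 0.27046963, -0.39997567, -0.0714969 ]), 'moment': array([ 0.00268777, -0.00067042,  0.02234989]), 'grip_force': 0.0, 'grip_width': 85.61249541902733}
```

View pics/top0.png

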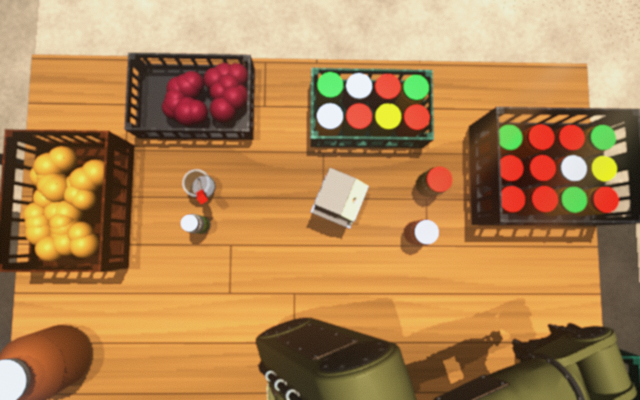

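View pics/side0.png

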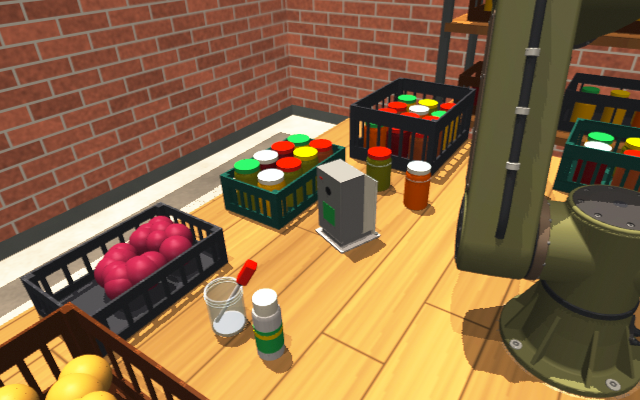

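```bash
python3 - <<'E'
from h import *
import pickle
t=pickle.load(open("top.pkl","rb"));s=pickle.load(open("side.pkl","rb"))
P=cloud(t);np.save("P.npy",P)
a=cv2.resize(t["image"][150:250,290:390],None,fx=4,fy=4,interpolation=cv2.INTER_CUBIC)
b=cv2.resize(s["image"][150:250,300:400],None,fx=4,fy=4,interpolation=cv2.INTER_CUBIC)
cv2.imwrite("pics/disp.png",np.hstack([a,b]))
f=lambda P,u,v:P[v,u].round(0).tolist()
for n,u,v in [("keyhole",354,199),("top mid",335,190),("pickles",438,179),("peppers",426,232),("can",190,223),("grip",202,197),("table",260,230)]: print(n,f(P,u,v))
print(P[165:235:5,305:375:5,2].round(0).astype(int))
S=cloud(s)
for n,u,v in [("dot",328,190),("sidetop",340,175),("grip",247,272),("gripend",252,264)]: print(n,f(S,u,v))
E
```

```text
keyhole [526.0, -103.0, 165.0]
top mid [545.0, -52.0, 193.0]
pickles [587.0, -338.0, 115.0]
peppers [421.0, 20.0, 1257.0]
can [462.0, 322.0, 133.0]
grip [528.0, 288.0, 153.0]
table [448.0, 154.0, -2.0]
[[  -5    0   -2    1   -4    4    0   -2   -2   -2   -6   -3   -1   -2]
 [  -1   -4   -1   -3   -1  199  194   -2    2    2    0   -4   -3    3]
 [   1    1   -5   -1    7  193  191  198  196   -5   -4   -1    1    3]
 [  -5    3   -4   -3  195  195  195  193  198  193  190    2    0   -3]
 [  -3   -2    2   -1  195  197  198  195  197  193 1257  174  164   -2]
 [  -3   -3   -2  194  193  195  193  194  195  190  181  172  163   -1]
 [  -7    0    0  193  196  194  194 1257  194  187  178  166   -2   -3]
 [  -2   -3    4  196  195  194  192  195  196  185  167  165    3    4]
 [  -2   -4  162  193  195  197  196  194  191  181  171    0   -1    1]
 [   2    0    6   72  137  193  195  195  185  174  160   -5   -3   -3]
 [  -4   -3    3    6    2   47  112  130  182  171  159    4    0    3]
 [  -2   -2   -2    0   -1   -2    7    3   36  115   -1   -3    2    3]
 [   2   -4    2    1   -1   -1   -4   -2    8    4    0    1    0    1]
 [  -2    1    0    1   -2   -2    0    1   -2   -6    1    0   -3    0]]
dot [557.0, -17.0, 152.0]
sidetop [531.0, -29.0, 194.0]
grip [524.0, 302.0, 146.0]
gripend [523.0, 288.0, 155.0]
```

View pics/disp.png

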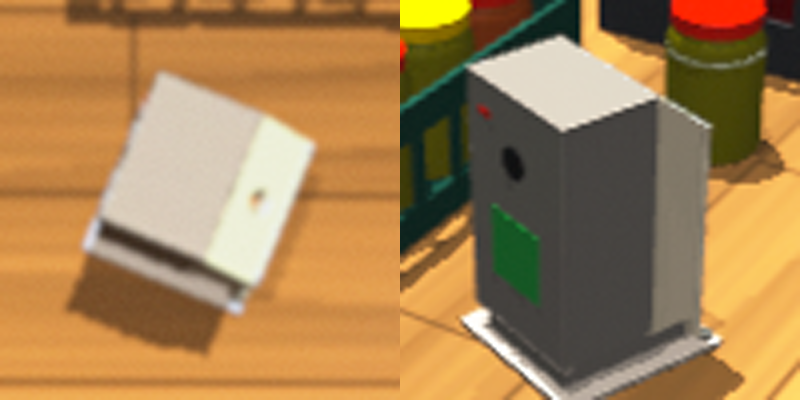

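```bash
python3 - <<'E'
from h import *
import pickle
t=pickle.load(open("top.pkl","rb"));s=pickle.load(open("side.pkl","rb"))
P=cloud(t);S=cloud(s);im=t["image"].astype(int)
def lab(m):
    n,l,st,c=cv2.connectedComponentsWithStats(m.astype(np.uint8)); k=1+st[1:,4].argmax(); return l==k
box=np.zeros(P.shape[:2],bool);box[160:240,300:375]=1
T=lab(box&(abs(P[...,2]-194)<6)); 
top=P[T][:,:2]; print("top rect",cv2.minAreaRect(top.astype(np.float32)),top.shape)
# shoulder: plane fit of z vs xy for z 163..188
sh=P[box&(P[...,2]>158)&(P[...,2]<188)&(t["image"].min(2)>150)]
A=np.c_[sh[:,:2],np.ones(len(sh))]
for _ in range(4):
    c=np.linalg.lstsq(A,sh[:,2],rcond=None)[0];r=sh[:,2]-A@c;k=abs(r)<5;sh=sh[k];A=A[k]
g=-c[:2];print("shoulder slope deg",np.degrees(np.arctan(np.hypot(*g))),"yaw",np.degrees(np.arctan2(g[1],g[0])),len(sh))
# ray at keyhole pixel
def ray(c,u,v,z):
    h=c["image"].shape[0];f=h/2/np.tan(np.radians(c["fovy"])/2);d=q2R(c["attitude"])@[(u-c["cx"])/f,(v-c["cy"])/f,1];e=np.array(c["eye"]);return e+d*(z-e[2])/d[2]
sub=t["image"][194:206,349:360].astype(int); print(sub.sum(2))
print("kh@176",ray(t,354.2,199.2,176))
# silhouette corners of top incl shoulder
# red grip
for n,c,C,w in(("top",t,P,(slice(185,215),slice(185,220))),("side",s,S,(slice(255,295),slice(230,265)))):
    i=c["image"][w].astype(int);m=(i[...,2]>150)&(i[...,1]<80)&(i[...,0]<80)
    p=C[w][m];p=p[p[:,2]<400];print(n,m.sum(),np.median(p,0),p.min(0),p.max(0))
    r=cv2.minAreaRect(np.argwhere(m)[:,::-1].astype(np.float32));print(r, w)
# jar points: heights near 96
w=(slice(160,210),slice(170,225));q=P[w];m=(q[...,2]>85)&(q[...,2]<105);print("rim pts",m.sum(),cv2.minEnclosingCircle(q[m][:,:2].astype(np.float32)),q[m].mean(0))
for n,u,v in(("pick",(170,190),(425,455)),("pep",(222,245),(413,440)),("can",(213,235),(178,208))):
    q=P[u[0]:u[1],v[0]:v[1]];m=(q[...,2]>105)&(q[...,2]<145);print(n,cv2.minEnclosingCircle(q[m][:,:2].astype(np.float32)),q[m].mean(0))
print("jar ray rim guess",ray(t,198.5,184,96))
a=cv2.resize(t["image"][160:245,160:240],None,fx=5,fy=5,interpolation=cv2.INTER_CUBIC)
b=cv2.resize(s["image"][250:335,195:275],None,fx=5,fy=5,interpolation=cv2.INTER_CUBIC)
cv2.imwrite("pics/jar.png",np.hstack([a,b][:2])[:,:800])
E
```

```text
top rect ((542.205078125, -55.72990417480469), (80.5404281616211, 100.15233612060547), 67.88021087646484) (1193, 2)
shoulder slope deg 38.53251872334178 yaw -112.27542857925289 469
[[629 674 691 697 696 698 695 696 693 692 695]
 [646 681 696 695 694 692 691 695 696 695 694]
 [657 688 697 695 685 674 670 676 690 696 695]
 [670 693 695 684 643 583 578 638 683 692 693]
 [685 695 690 651 548 461 507 612 679 693 696]
 [694 697 682 619 509 472 542 638 687 697 697]
 [696 697 683 623 552 562 620 678 698 703 696]
 [694 695 683 640 605 628 674 703 709 707 698]
 [694 695 685 661 631 657 694 708 707 700 698]
 [695 692 691 680 664 677 702 704 705 697 702]
 [695 697 692 689 686 694 700 702 697 698 700]
 [695 693 693 692 695 693 696 696 695 700 694]]
kh@176 [ 524.26881249 -102.73989376  176.        ]
top 108 [528.31849042 291.56690768 153.72657036] [512.95095007 277.2629326   -5.05207264] [548.9865102  340.34763567 162.36885102]
((15.800003051757812, 12.100000381469727), (12.521980285644531, 9.391485214233398), 63.43495178222656) (slice(185, 215, None), slice(185, 220, None))
side 155 [528.91917477 296.68713781 153.28545965] [5.13013317e+02 1.60236923e+02 9.49885038e-02] [648.04157305 313.1736886  162.46104829]
((16.253847122192383, 16.930768966674805), (12.279437065124512, 25.92325782775879), 29.744882583618164) (slice(255, 295, None), slice(230, 265, None))
rim pts 149 ((574.7539672851562, 322.4748229980469), 37.573787689208984) [579.14940692 323.1075843   93.00109684]
pick ((589.2026977539062, -340.1863098144531), 35.38174057006836) [ 586.51497351 -339.01061117  116.89744661]
pep ((444.9151611328125, -299.70538330078125), 31.905942916870117) [ 443.48698805 -298.31934798  123.781734  ]
can ((464.07373046875, 324.09130859375), 24.310712814331055) [463.18266825 321.76239597 130.10726253]
jar ray rim guess [569.37333625 312.28871567  96.        ]
```

View pics/jar.png

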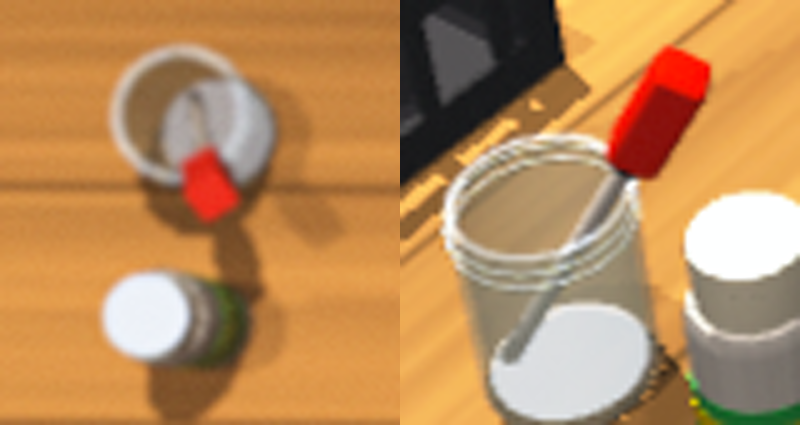

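```bash
cat >> h.py <<'E'
def rayd(c,u,v):
    f=c["image"].shape[0]/2/np.tan(np.radians(c["fovy"])/2);d=q2R(c["attitude"])@[(u-c["cx"])/f,(v-c["cy"])/f,1];return np.array(c["eye"]),d/np.linalg.norm(d)
def onz(c,u,v,z):
    e,d=rayd(c,u,v);return e+d*(z-e[2])/d[2]
def tri(c1,p1,c2,p2):
    e1,d1=rayd(c1,*p1);e2,d2=rayd(c2,*p2);k=np.linalg.lstsq(np.c_[d1,-d2],e2-e1,rcond=None)[0];a=e1+k[0]*d1;b=e2+k[1]*d2;return (a+b)/2,np.linalg.norm(a-b)
def wcloud(c,pos,q):
    im=c["image"];h,w=im.shape[:2];f=h/2/np.tan(np.radians(c["fovy"])/2)
    u,v=np.meshgrid(np.arange(w)-c["cx"],np.arange(h)-c["cy"]);r=np.hypot(u,v)+1e-9;th=r/f;d=c["depth"]
    k=d*np.tan(np.minimum(th,1.5));Pc=np.stack([u/r*k,v/r*k,d],-1)
    M=np.array(c["mount"]);return (Pc@M[:3,:3].T+M[:3,3])@q2R(q).T+np.array(pos)
def frame(z,y):
    z=z/np.linalg.norm(z);y=y-z*(y@z);y/=np.linalg.norm(y);return np.c_[np.cross(y,z),y,z]
E
python3 - <<'E'
from h import *
import pickle
t=pickle.load(open("top.pkl","rb"));s=pickle.load(open("side.pkl","rb"))
print("tip side z10",onz(s,217.4,320.4,9))
print("lower end",tri(t,(160+202/5,160+155/5),s,(195+232/5,250+163/5)))
print("jar: rim",onz(t,195.6,183,96),"floor top",onz(t,160+218/5,160+131/5,6),"floor side",onz(s,195+172/5,250+362/5,6))
# keyhole in-shoulder measured
tip=onz(s,217.4,320.4,9);g=tri(t,(160+209/5,160+185/5),s,(195+(660-400)/5,250+112/5));print("gripc",g)
ax=g[0]-tip;print("len",np.linalg.norm(ax),ax/np.linalg.norm(ax),"lean",np.degrees(np.arccos(ax[2]/np.linalg.norm(ax))))
st=bot.read_state()
ax/=np.linalg.norm(ax)
for sgn in(1,-1):
    M=frame(-ax,np.array([0,sgn,0.])); 
    for b in(170,0): print(sgn,b,bot.ik((g[0]+ax*b).tolist(),R2q(M)))
yaw=np.radians(-112.2);r=np.array([np.cos(yaw),np.sin(yaw),0]);kz=r*np.sin(np.radians(40))+[0,0,np.cos(np.radians(40))];kh=np.array([524.3,-102.7,176])
for a in range(0,360,45):
    y0=frame(-kz,np.array([0,0,1.]));M=y0@R.from_euler("z",a,degrees=True).as_matrix();print(a,bot.ik((kh+kz*220).tolist(),R2q(M)),bot.ik((kh+kz*128).tolist(),R2q(M)) is not None)
E
```

```text
tip side z10 [595.72697834 335.11200603   9.        ]
lower end (array([547.27644749, 302.09181795, 108.87833165]), np.float64(3.948992284756405))
jar: rim [572.02842449 320.19744815  96.        ] floor top [574.54689822 319.91371179   6.        ] floor side [573.7034672  324.06288491   6.        ]
gripc (array([531.55007097, 293.87912511, 134.89304648]), np.float64(3.397507229231123))
len 147.20015306026318 [-0.43598397 -0.28011439  0.85525079] lean 31.21254850489475
1 170 [ 0.38049573 -0.03291708  1.9047977   0.14636663  0.73836223 -1.3404687 ]
1 0 [ 0.41465075  0.35385839  1.83051754  0.1969941   0.42517526 -1.38227025]
-1 170 [ 0.38049573 -0.03291708  1.9047977   0.14636663  0.73836223  1.80112395]
-1 0 [0.41465075 0.35385839 1.83051754 0.1969941  0.42517526 1.7593224 ]
0 [-0.79017524  0.28378904  1.4453018   0.63884847  1.6991622  -1.98350949] True
45 [-0.79017524  0.28378904  1.4453018   0.63884847  1.6991622  -1.19811133] True
90 [-0.79017524  0.28378904  1.4453018   0.63884847  1.6991622  -0.41271316] True
135 [-0.79017524  0.28378904  1.4453018   0.63884847  1.6991622   0.372685  ] True
180 [-0.79017524  0.28378904  1.4453018   0.63884847  1.6991622   1.15808316] True
225 [-0.79017524  0.28378904  1.4453018   0.63884847  1.6991622   1.94348133] True
270 None False
315 None False
```

```bash
python3 - <<'E'
from h import *
import pickle
yaw=np.radians(-112.2);r=np.array([np.cos(yaw),np.sin(yaw),0]);kz=r*np.sin(np.radians(40))+[0,0,np.cos(np.radians(40))];kh=np.array([524.3,-102.7,176])
def snap(n):
    bot.dwell(0.3);st=bot.read_state();c=bot.read_camera("wrist");cv2.imwrite(f"pics/{n}.png",c["image"]);pickle.dump((c,st["ee_pos"],st["tool_rot"]),open(n+".pkl","wb"));print(st["clock"],c["fovy"],c["cx"],c["cy"],c["mount"])
M=frame(-kz,np.array([0,0,1.]))@R.from_euler("z",90,degrees=True).as_matrix()
bot.move_to((kh+kz*200).tolist(),R2q(M));snap("wk")
ax=np.array([-0.436,-0.280,0.855]);ax/=np.linalg.norm(ax);g=np.array([531.5,293.9,134.9])
print(bot.ik((g+ax*130).tolist(),R2q(frame(-ax,np.array([0,1.,0])))))
bot.move_to((g+ax*130).tolist(),R2q(frame(-ax,np.array([0,1.,0]))));snap("wp")
i=np.hstack([cv2.imread("pics/wk.png"),cv2.imread("pics/wp.png")]);cv2.imwrite("pics/w2.png",cv2.resize(i,(800,250),interpolation=cv2.INTER_AREA))
E
```

```text
1.9 65.70646984690485 316.3176406903354 204.46234829244207 [[ 4.23335983e-04 -9.56031266e-01 -2.93264453e-01  7.45571720e+01]
 [ 9.99999552e-01  6.53026440e-04 -6.85312862e-04 -3.72393591e-01]
 [ 8.46689965e-04 -2.93264031e-01  9.56031114e-01 -1.22706028e+02]
 [ 0.00000000e+00  0.00000000e+00  0.00000000e+00  1.00000000e+00]]
[ 0.38997089  0.05275569  1.90218744  0.15372672  0.65478514 -1.34600754]
4.025 65.70646984690485 316.3176406903354 204.46234829244207 [[ 5.85359958e-04 -9.56191060e-01 -2.92742745e-01  7.53810854e+01]
 [ 9.99999696e-01  4.09044216e-04  6.63501868e-04  2.83991650e-01]
 [-5.14689828e-04 -2.92743044e-01  9.56191009e-01 -1.22823746e+02]
 [ 0.00000000e+00  0.00000000e+00  0.00000000e+00  1.00000000e+00]]
```

View pics/w2.png

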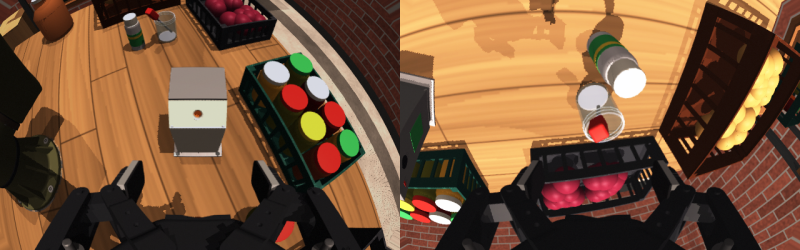

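```bash
python3 - <<'E'
from h import *
import pickle
c,p,q=pickle.load(open("wk.pkl","rb"));P=wcloud(c,p,q);im=c["image"].astype(int)
# keyhole: dark-ish hole in shoulder near full-res (316,182)
w=(slice(155,205),slice(265,365))
sh=(im[w].min(2)>170);pts=P[w][sh];A=np.c_[pts[:,:2],np.ones(len(pts))];z=pts[:,2]
for _ in range(5):
    k=np.linalg.lstsq(A,z,rcond=None)[0];m=abs(z-A@k)<4;A=A[m];z=z[m]
n=np.array([-k[0],-k[1],1]);n/=np.linalg.norm(n);print("shoulder n",n,"slope",np.degrees(np.arccos(n[2])),"yaw",np.degrees(np.arctan2(n[1],n[0])),len(z))
x=P[w][sh];pl=lambda X:X[:,2]-(k[0]*X[:,0]+k[1]*X[:,1]+k[2])
x=x[abs(pl(x))<5];print("shoulder xy rect",cv2.minAreaRect(x[:,:2].astype(np.float32)),x[:,2].min(),x[:,2].max())
hh=np.zeros(im.shape[:2],bool);hh[170:196,303:330]=1
hm=hh&(im[...,0]<130);print("hole px",hm.sum(),np.argwhere(hm).mean(0),np.ptp(np.argwhere(hm),axis=0))
f=200/np.tan(np.radians(c["fovy"])/2);v,u=np.argwhere(hm).mean(0)
def wray(u,v):
    a=np.array([u-c["cx"],v-c["cy"]]);r=np.hypot(*a);th=r/f;d=np.r_[a/r*np.sin(th),np.cos(th)];Mt=np.array(c["mount"]);return q2R(q)@Mt[:3,3]+p,q2R(q)@(Mt[:3,:3]@d)
e,d=wray(u,v);print("hole@176",e+d*(176-e[2])/d[2]); s=(k[0]*e[0]+k[1]*e[1]+k[2]-e[2])/(d[2]-k[0]*d[0]-k[1]*d[1]);print("hole@plane",e+d*s)
# grip
c,p,q=pickle.load(open("wp.pkl","rb"));P=wcloud(c,p,q);im=c["image"].astype(int)
b=np.zeros(im.shape[:2],bool);b[170:235,280:370]=1
m=b&(im[...,2]>120)&(im[...,1]<90)&(im[...,0]<90);print("red",m.sum(),c["mount"][2][3])
X=P[m];X=X[(X[:,2]>100)&(X[:,2]<175)];print(np.median(X,0),X.min(0),X.max(0))
T=(X-p)@q2R(q);print("tool frame",np.percentile(T,[2,25,50,75,98],axis=0).round(1))
cv2.imwrite("pics/wp2.png",np.hstack([cv2.resize(c["image"][150:240,270:360],(400,400),interpolation=cv2.INTER_CUBIC),cv2.resize(pickle.load(open("wk.pkl","rb"))[0]["image"][140:230,270:360],(400,400),interpolation=cv2.INTER_CUBIC)]))
E
```

```text
shoulder n [-0.21296437 -0.52110582  0.82649555] slope 34.25958841385449 yaw -112.22874334467596 629
shoulder xy rect ((523.4005737304688, -102.89976501464844), (38.36017608642578, 99.1259994506836), 67.68022918701172) 159.87452747035488 192.03726630924794
hole px 143 [181.3986014 316.2027972] [11 14]
hole@176 [ 524.05785427 -101.47688975  176.        ]
hole@plane [ 523.96733758 -101.69996056  176.46830492]
red 799 -122.82374614079747
[522.01362609 287.94054978 154.69244635] [512.58329609 276.71342742 111.31936649] [539.85583236 312.01796287 160.69814637]
tool frame [[-12.6 -10.4 106.1]
 [ -4.3  -3.7 106.8]
 [ -0.2   1.  107.3]
 [  3.6   5.7 108.1]
 [  9.   13.  126.7]]
```

View pics/wp2.png

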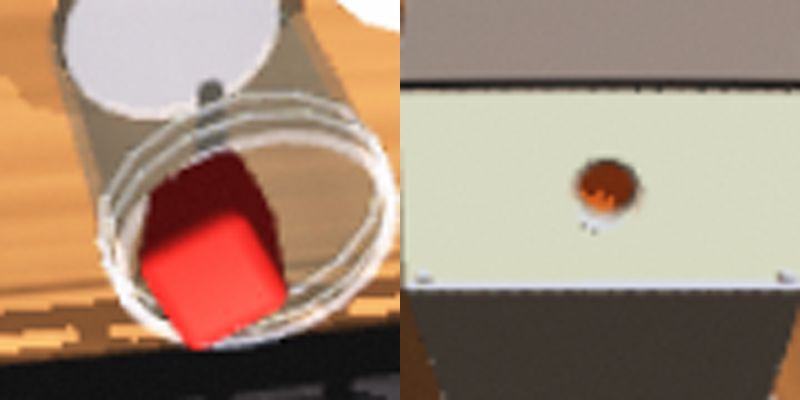

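```bash
python3 - <<'E'
from h import *
import pickle
c,p,q=pickle.load(open("wp.pkl","rb"));P=wcloud(c,p,q);im=c["image"].astype(int)
b=np.zeros(im.shape[:2],bool);b[170:235,280:370]=1
m=b&(im[...,2]>190)&(im[...,1]<110)
T=(P[m]-p)@q2R(q);T=T[(T[:,2]>103)&(T[:,2]<112)]
print(m.sum(),cv2.minAreaRect(T[:,:2].astype(np.float32)),T.mean(0),np.median(T[:,2]))
A=np.c_[T[:,:2],np.ones(len(T))];print(np.linalg.lstsq(A,T[:,2],rcond=None)[0])
# rod bottom seen: crop (210,92)/400*90 -> px
f=200/np.tan(np.radians(c["fovy"])/2);a=np.array([270+210*90/400-c["cx"],150+95*90/400-c["cy"]]);r=np.hypot(*a);d=np.r_[a/r*np.sin(r/f),np.cos(r/f)];Mt=np.array(c["mount"]);e=q2R(q)@Mt[:3,3]+p;d=q2R(q)@(Mt[:3,:3]@d);print("tip z10",e+d*(10-e[2])/d[2], p)
print(q2R(q))
E
```

```text
600 ((-2.9038023948669434, 1.4491262435913086), (21.3326416015625, 19.55181884765625), 60.186161041259766) [ -2.13606948   1.66733332 107.29841768] 107.2075653352758
[-1.42267950e-02  1.04778720e-02  1.07250558e+02]
tip z10 [597.36718822 336.42316443  10.        ] [475.0572427  257.13706356 246.05610064]
[[-8.90924094e-01 -1.26355693e-01  4.36220699e-01]
 [ 7.89982126e-04  9.60083824e-01  2.79711327e-01]
 [-4.54151555e-01  2.49546167e-01 -8.55261992e-01]]
```

```bash
python3 - <<'E'
from h import *
import pickle
c,p,q=pickle.load(open("wp.pkl","rb"));M0=q2R(q)
ax=-M0[:,2];g=p+M0@[-2.5,1.5,132.2];print("grip",g,"tip",g-150*ax)
M=M0@R.from_euler("z",60,degrees=True).as_matrix();Q=R2q(M);T=g+3*ax
print(bot.ik((g+130*ax).tolist(),Q),bot.ik(T.tolist(),Q))
bot.move_gripper(55);bot.move_to((g+80*ax).tolist(),Q)
print(bot.servo_line(T.tolist(),speed=80,until_force=8))
bot.move_gripper(15,50);s=bot.read_state();print(s["grip_width"],s["grip_force"],s["clock"],s["ee_pos"],s["ft_force"])
if 18<s["grip_width"]<27:
    up=T+ax*128;bot.servo_line(up.tolist(),speed=120);bot.servo_line((up+[0,0,60]).tolist(),speed=120)
    bot.dwell(.3);s=bot.read_state();w=bot.read_camera("wrist");pickle.dump((w,s["ee_pos"],s["tool_rot"]),open("wg.pkl","wb"));cv2.imwrite("pics/wg.png",w["image"]);print(s["grip_width"],s["clock"],s["ee_pos"],s["joint_positions"])
E
```

```text
grip [534.7633958  295.55305179 134.50016341] tip [600.19650065 337.50975085   6.21086459]
[ 0.39096036  0.06167439  1.89367714  0.15237567  0.65424899 -0.29612961] [ 0.41485741  0.35431252  1.82353146  0.19289079  0.43142822 -0.32987497]
False
21.393539645000647 51.65782570838928 6.9583 [533.43670677 294.70333153 137.15465361] [ 0.09024311 -0.38586199  0.01390595]
21.473276468710964 9.125 [477.56356599 258.86826677 305.9973999 ] [ 3.90715576e-01  6.43374442e-04  1.81036026e+00  1.29507460e-01
  7.98036043e-01 -2.65764610e-01]
```

```bash
cat >> h.py <<'E'
yaw=np.radians(-112.2);rr=np.array([np.cos(yaw),np.sin(yaw),0]);kz=rr*np.sin(np.radians(40))+[0,0,np.cos(np.radians(40))]
kh=np.array([524.,-102.3,176.]);MK=frame(-kz,np.array([0,0,1.]))@R.from_euler("z",90,degrees=True).as_matrix()
base=kh-31*rr-[0,0,176]   # dispenser_base; its +x=rr
E
python3 - <<'E'
from h import *
import pickle
p=bot.read_state()["ee_pos"];bot.servo_line((p+[0,0,90]).tolist(),speed=200)
Q=R2q(MK);bot.move_to((kh+kz*265).tolist(),Q);bot.servo_line((kh+kz*178).tolist(),speed=120)
bot.dwell(.4);s=bot.read_state();w=bot.read_camera("wrist");pickle.dump((w,s["ee_pos"],s["tool_rot"]),open("wh.pkl","wb"));print(s["clock"],s["ee_pos"],s["grip_width"],s["ft_force"])
i=w["image"];si=bot.read_camera("side");pickle.dump(si,open("sh.pkl","wb"))
cv2.imwrite("pics/wh.png",np.hstack([cv2.resize(i[120:240,256:376],(400,400),interpolation=cv2.INTER_CUBIC),cv2.resize(si["image"][80:230,280:430],(400,400),interpolation=cv2.INTER_CUBIC)]))
E
```

```text
12.9333 [ 480.74446616 -208.37357374  312.45583713] 21.570545356173486 [-0.13077849 -0.48911453 -0.76100561]
```

View pics/wh.png

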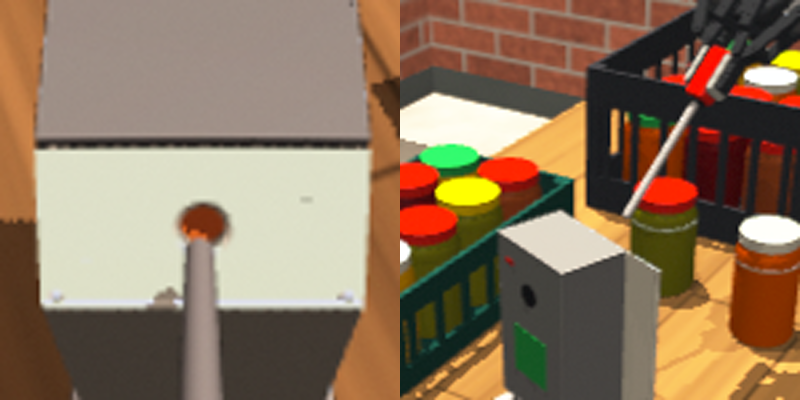

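```bash
python3 - <<'E'
from h import *
import pickle
c,p,q=pickle.load(open("wh.pkl","rb"));s=pickle.load(open("sh.pkl","rb"));Rw=q2R(q);Mt=np.array(c["mount"])
f=200/np.tan(np.radians(c["fovy"])/2)
def wr(u,v):
    a=np.array([u-c["cx"],v-c["cy"]]);r=np.hypot(*a);return Mt[:3,3],Mt[:3,:3]@np.r_[a/r*np.sin(r/f),np.cos(r/f)]
def atz(u,v,z): e,d=wr(u,v);return e+d*(z-e[2])/d[2]
k=.3
hole=(256+204*k,120+222*k);tip=(256+201*k,120+229*k)
khT=Rw.T@(kh-p);print("kh expected tool",khT,"hole seen",atz(*hole,khT[2]));print("tip at z150,153",atz(*tip,150),atz(*tip,153))
for v in(245,290,340,390): # pin edges
    row=c["image"][int(120+v*k)].astype(int).sum(1)[300:335];print(v,row.tolist())
e,d=wr(*tip);e=Rw@e+p;d=Rw@d
e2,d2=rayd(s,280+228*150/400,80+212*150/400);K=np.linalg.lstsq(np.c_[d,-d2],e2-e,rcond=None)[0];a=e+K[0]*d;b=e2+K[1]*d2
print("tri tip tool",Rw.T@((a+b)/2-p),np.linalg.norm(a-b))
for u,v in((705-400,75),):print()
E
```

```text
kh expected tool [ 5.57243795e-02 -7.17385455e-02  1.78165180e+02] hole seen [  0.9410945    0.28593859 178.16518035]
tip at z150,153 [  5.86880241  -0.59029451 150.        ] [  5.11316988  -0.59269094 153.        ]
245 [647, 641, 647, 646, 647, 648, 646, 644, 650, 655, 646, 579, 371, 353, 397, 434, 452, 456, 436, 351, 380, 483, 569, 611, 626, 640, 644, 646, 648, 647, 646, 644, 646, 646, 647]
290 [643, 646, 643, 570, 520, 482, 370, 372, 481, 594, 553, 274, 288, 355, 402, 435, 456, 458, 450, 408, 419, 520, 644, 644, 644, 649, 645, 646, 646, 645, 644, 646, 645, 646, 642]
340 [167, 170, 168, 170, 171, 169, 170, 164, 168, 158, 170, 235, 313, 370, 404, 431, 451, 459, 456, 431, 392, 305, 149, 170, 168, 173, 170, 170, 169, 169, 171, 170, 168, 168, 170]
390 [170, 169, 171, 172, 169, 167, 170, 170, 170, 161, 192, 269, 334, 375, 411, 434, 451, 460, 457, 445, 423, 368, 271, 179, 173, 171, 170, 167, 171, 168, 164, 167, 169, 172, 171]
tri tip tool [  4.38427271  -2.61420185 147.72778288] 5.68514409394117
```

```bash
python3 - <<'E'
from h import *
s=bot.read_state();p0=kh+kz*152+MK@[-0.8,0.7,0]
dep=lambda:(152-(bot.read_state()["ee_pos"]-kh)@kz)
T=lambda d:(p0-kz*d).tolist()
bot.servo_line(T(-10),speed=60);bot.dwell(.2);f0=bot.read_state()["ft_force"]
print("in",bot.servo_line(T(10),speed=30,until_force=4),dep(),bot.read_state()["ft_force"]-f0)
print("contact",bot.servo_line(T(18),speed=10,until_force=2),dep(),(bot.read_state()["ft_force"]-f0)@kz,bot.read_state()["ft_force"]-f0,bot.read_state()["clock"])
E
```

```text
in False 9.874672619673106 [-0.48505138 -0.10646441 -0.54417078]
contact True 13.737355733623815 2.1313049025873823 [-1.41840281 -1.51867857  1.15266409] 14.9417
```

```bash
python3 - <<'E'
from h import *
p0=kh+kz*152+MK@[-0.8,0.7,0];T=lambda d:(p0-kz*d).tolist()
dep=lambda:(152-(bot.read_state()["ee_pos"]-kh)@kz)
print(bot.servo_line(T(21.3),speed=15,until_force=15),dep(),bot.read_state()["ft_force"])
bot.dwell(0.8);print(dep(),bot.read_state()["ft_force"])
c=bot.read_camera("side");P=cloud(c);i=c["image"]
print("cover pts: max along -rr at z>80:", np.percentile([-(x-base)@rr for x in P[150:260,270:380].reshape(-1,3) if 80<x[2]<200 and abs((x-base)@np.cross([0,0,1],rr))<50],[50,90,98]))
cv2.imwrite("pics/open.png",cv2.resize(i[90:270,240:440],(600,540)))
print(bot.read_state()["clock"])
E
```

```text
False 20.7130920320252 [-3.88267597 -7.37794837  3.77881907]
20.763309102518235 [-3.5507629  -7.57213762  3.92428931]
cover pts: max along -rr at z>80: [ 47.26519022 174.88588367 188.52722098]
16.4417
```

View pics/open.png

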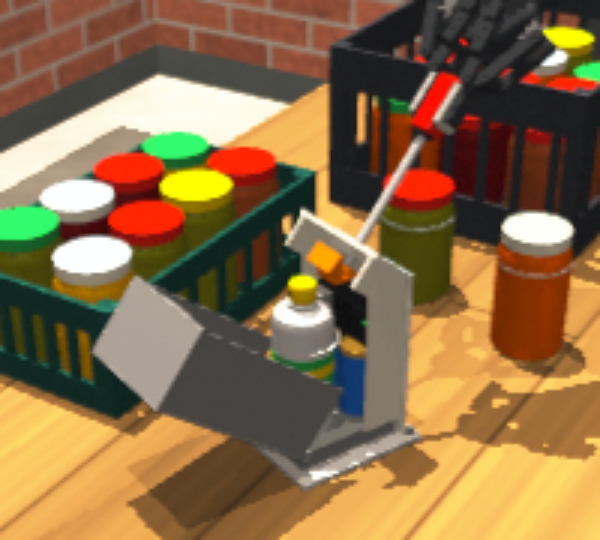

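```bash
python3 - <<'E'
from h import *
import pickle
c=bot.read_camera("side");n=base-25*rr+[0,0,157];print("nozzle",n,"seen",onz(c,340.7,184.5,157))
bot.servo_line((kh+kz*152+MK@[-0.8,0.7,0]+kz*15).tolist(),speed=60)
bot.servo_line((kh+kz*265).tolist(),speed=200)
M=frame(np.array([0,0,-1.]),MK[:,1]);best=None
for a in(0,180):
    Q=R2q(M@R.from_euler("z",a,degrees=True).as_matrix());j=bot.ik((n+[0,0,250]).tolist(),Q)
    if j is not None and (best is None or abs(j[5]-bot.read_state()["joint_positions"][5])<best[0]):best=(abs(j[5]-bot.read_state()["joint_positions"][5]),Q,j)
Q=best[1];print(best[2],Q);json=__import__("json");json.dump(list(map(float,Q)),open("Q.json","w"))
bot.move_to((n+[0,0,250]).tolist(),Q);bot.servo_line((n+[0,0,172]).tolist(),speed=150);bot.dwell(.3)
s=bot.read_state();w=bot.read_camera("wrist");i=w["image"];pickle.dump((w,s["ee_pos"],s["tool_rot"]),open("wn.pkl","wb"))
cv2.imwrite("pics/wn.png",np.hstack([cv2.resize(i[120:240,256:376],(400,400),interpolation=cv2.INTER_CUBIC),cv2.resize(bot.read_camera("side")["image"][110:230,280:400],(400,400),interpolation=cv2.INTER_CUBIC)]));print(s["clock"])
E
```

```text
nozzle [545.15908406 -50.45124725 157.        ] seen [540.37617693 -47.20914781 157.        ]
[-1.59181838e-01  2.30466683e-01  1.25226636e+00 -4.44089210e-16
  1.65885961e+00  2.28281256e-01] [np.float64(0.0), np.float64(0.8300122850953675), np.float64(0.5577451089796902), np.float64(0.0)]
19.775
```

View pics/wn.png

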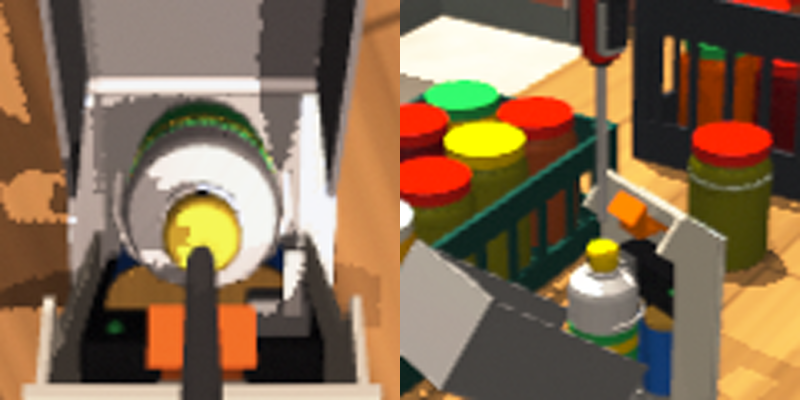

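```bash
python3 - <<'E'
from h import *
import pickle
c,p,q=pickle.load(open("wn.pkl","rb"));Rw=q2R(q);Mt=np.array(c["mount"]);f=200/np.tan(np.radians(c["fovy"])/2)
def atz(u,v,z):
    a=np.array([u-c["cx"],v-c["cy"]]);r=np.hypot(*a);d=Rw@(Mt[:3,:3]@np.r_[a/r*np.sin(r/f),np.cos(r/f)]);e=Rw@Mt[:3,3]+p;return e+d*(z-e[2])/d[2]
k=.3;tipz=p[2]-152;print(p,tipz)
D=lambda X:[round(float(x),1) for x in ((X-base)@rr,(X-base)@np.cross([0,0,1],rr),X[2])]
print("cap centre, disp frame",D(atz(256+203*k,120+230*k,157)),"tip edge",D(atz(256+202*k,120+247*k,tipz)),"tcp",D(p))
s=bot.read_camera("side");fs=200/np.tan(np.radians(s["fovy"])/2)
for X in((p-[0,0,152]),base-24*rr+[0,0,157]):
    x=q2R(s["attitude"]).T@(X-s["eye"]);u,v=s["cx"]+fs*x[0]/x[2],s["cy"]+fs*x[1]/x[2];print("side px",u,v,"crop",400+(u-280)/.3,(v-110)/.3)
E
```

```text
[545.25589283 -50.46925304 329.53282195] 177.53282195352193
cap centre, disp frame [-25.6, 0.4, 157.0] tip edge [-25.9, 0.1, 177.5] tcp [-25.0, 0.1, 329.5]
side px 339.6736533859236 175.90401003417162 crop 598.9121779530788 219.68003344723874
side px 340.0649812473946 183.30769454140614 crop 600.216604157982 244.35898180468712
```

```bash
python3 - <<'E'
from h import *
n=base-27*rr+[0,0,157]
bot.servo_line((n+[0,0,165]).tolist(),speed=60);bot.dwell(.2)
z=lambda:bot.read_state()["ee_pos"][2]-157-152
print(bot.servo_line((n+[0,0,147]).tolist(),speed=15,until_force=2),z())
print(bot.servo_line((n+[0,0,144]).tolist(),speed=15,until_force=11),z(),bot.read_state()["ft_force"]);
bot.dwell(.25);print(z(),bot.read_state()["ft_force"])
bot.servo_line((n+[0,0,172]).tolist(),speed=60);bot.dwell(.2);print(bot.read_state()["ft_force"],bot.read_state()["clock"],bot.read_state()["grip_width"])
bot.servo_line((n+[0,0,250]).tolist(),speed=200)
E
```

```text
True -1.1007957291419643
True -6.345839854810549 [-1.03230035  0.89801855  7.26029195]
-6.283979341475174 [-1.24262967 -0.04467967  6.6414597 ]
[ 0.25735706 -0.23484036 -0.45301832] 22.725 21.32945172370268
```

```bash
python3 - <<'E'
from h import *
import pickle
for n,w in(("side",(slice(300,345),slice(205,250))),("top",(slice(165,200),slice(175,222)))):
    a=pickle.load(open(n+".pkl","rb"));b=bot.read_camera(n)
    A,B=a["image"][w],b["image"][w];print(n,"corr shift",cv2.phaseCorrelate(A.mean(2),B.mean(2)))
    for I in(A,B):
        m=((I.max(2).astype(int)-I.min(2)<25)&(I.min(2)>150)).astype(np.uint8);k,l,st,ce=cv2.connectedComponentsWithStats(m);j=1+st[1:,4].argmax();u,v=ce[j]+[w[1].start,w[0].start];print(st[j],onz(a,u,v,6))
    pickle.dump(b,open(n+"2.pkl","wb"))
    if n=="top":cv2.imwrite("pics/jar2.png",cv2.resize(np.hstack([A,B]),None,fx=6,fy=6,interpolation=cv2.INTER_CUBIC))
E
```

```text
side corr shift ((0.6545482517642114, 0.5752902376413225), 0.7972090494854408)
[  8  11  32  23 542] [574.21995348 323.74332798   6.        ]
[  8  11  32  23 574] [575.7495983 323.9111558   6.       ]
top corr shift ((0.12937331028778232, -0.14653818582283762), 0.7405736071628881)
[ 25  11  13  18 156] [581.00016223 310.7908915    6.        ]
[ 18  10  21  22 334] [574.1330465 322.2010028   6.       ]
```

View pics/jar2.png

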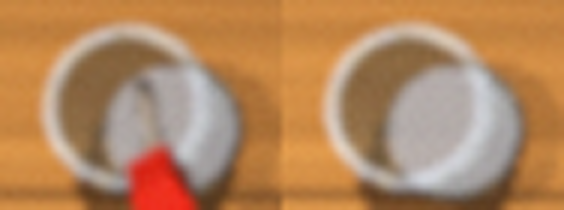

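```bash
python3 - <<'E'
from h import *
J=np.array([574.5,322.5,6]);u=np.array([-.436,-.28,0]);u/=np.linalg.norm(u);a=np.radians(25);ax=u*np.sin(a)+[0,0,np.cos(a)]
M=frame(-ax,np.array([.71,.48,.52]));Q=R2q(M);tip=J-20*u+[0,0,1];T=lambda d:(tip+ax*(152+d)).tolist()
up=np.array(T(115))+[0,0,80];print(bot.ik(up.tolist(),Q),bot.ik(T(2),Q))
bot.move_to(up.tolist(),Q);bot.servo_line(T(115),speed=150);bot.dwell(.2)
print(bot.servo_line(T(20),speed=80,until_force=5),bot.servo_line(T(-1),speed=25,until_force=4),bot.read_state()["ee_pos"]-T(0))
s=bot.read_state();print(s["ft_force"],s["clock"])
bot.dwell(.1);bot.move_gripper(50);bot.dwell(.3)
print(bot.servo_line(T(90),speed=100,until_force=8));bot.servo_line((np.array(T(90))+[0,0,110]).tolist(),speed=200)
for n in("top","side"):
    i=bot.read_camera(n)["image"];cv2.imwrite(f"pics/{n}3.png",i)
a=cv2.imread("pics/side3.png")[230:350,180:300];b=cv2.imread("pics/top3.png")[140:260,140:260]
cv2.imwrite("pics/put.png",cv2.resize(np.hstack([a,b]),(800,400)));print(bot.read_state()["clock"])
E
```

```text
[ 0.41002937  0.08026543  1.64762182  0.08137702  0.98385788 -0.21143321] [ 0.4248213   0.37272115  1.73780657  0.10889076  0.60158704 -0.24272148]
False True [-0.00260637  0.05253169 -0.64500596]
[-2.26235005 -1.2361446   5.11455971] 27.6333
False
30.275
```

View pics/put.png

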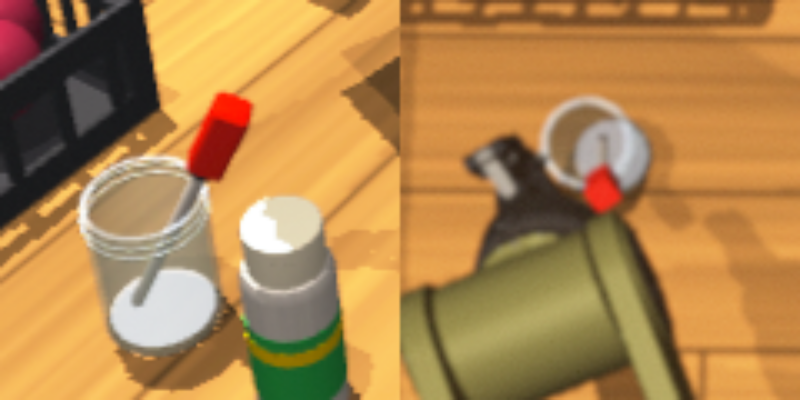

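```bash
python3 - <<'E'
from h import *
yy=np.cross([0,0,1],rr)
def W(x,z):return (base+x*rr+[0,0,z]).tolist()
edge=lambda t:(-56-4*np.cos(t)-170*np.sin(t),24+170*np.cos(t)-4*np.sin(t))
p=bot.read_state()["ee_pos"];best=None;j0=bot.read_state()["joint_positions"]
for s in(1,-1):
    Q=R2q(frame(np.array([0,0,-1.]),s*yy));j=bot.ik(W(-230,250),Q);j2=bot.ik(W(-72,200),Q)
    if j is not None and j2 is not None and(best is None or abs(j[5]-j0[5])<best[0]):best=(abs(j[5]-j0[5]),Q,j,j2)
print(best);Q=best[1]
bot.move_gripper(0);bot.move_to(W(-235,260),Q);bot.servo_line(W(-235,134),speed=150);bot.dwell(.2)
ts=[.9,.75,.6,.45,.3,.2,.1]
for t in ts:
    x,z=edge(t);h=bot.servo_line(W(x-11,z+6),speed=90,until_force=15);d=bot.read_state();print(t,h,((d["ee_pos"]-base)@rr).round(1),(d["ft_force"]@rr).round(2))
    if h:break
else:
    h=bot.servo_line(W(-56-11,200),speed=30,until_force=20);bot.dwell(.3);d=bot.read_state();print(h,(d["ee_pos"]-base)@rr,d["ft_force"]@rr,d["clock"])
E
```

```text
(np.float64(0.7556099413303149), [np.float64(0.0), np.float64(0.8300122850953675), np.float64(0.5577451089796901), np.float64(0.0)], array([ 1.62791852e-01,  4.99795555e-01,  1.24490159e+00, -4.44089210e-16,
        1.39689551e+00,  5.50254946e-01]), array([-7.73790547e-02,  3.73356535e-01,  1.54377375e+00, -4.44089210e-16,
        1.22446237e+00,  3.10084039e-01]))
0.9 False -202.2 0.75
0.75 False -186.0 -2.99
0.6 False -166.2 -1.19
0.45 False -144.1 -0.6
0.3 False -120.6 -0.75
0.2 False -104.2 -0.32
0.1 False -87.4 -1.76
False -67.10624164887052 -4.514207126161746 36.875
```

```bash
python3 - <<'E'
from h import *
def W(x,z):return (base+x*rr+[0,0,z]).tolist()
for k in range(8):
    x=(bot.read_state()["ee_pos"]-base)@rr
    h=bot.servo_line(W(x+2,200),speed=15,until_force=12);bot.dwell(.1);d=bot.read_state();F=d["ft_force"]@rr;print(h,((d["ee_pos"]-base)@rr).round(1),F.round(1))
    if h or F<-16:break
bot.dwell(.2);bot.servo_line(W(-110,205),speed=60);bot.dwell(.5)
c=bot.read_camera("side");P=cloud(c)[130:270,270:390].reshape(-1,3);r=(P-base)@rr;y=(P-base)@np.cross([0,0,1],rr);m=(abs(y)<48)&(P[:,2]>60)&(P[:,2]<185)&(r<0)
print("front face x pct (shut -60..-56)",np.percentile(r[m],[5,25,50]),m.sum(),bot.read_state()["clock"])
E
```

```text
False -65.4 -7.2
False -64.0 -10.2
False -62.8 -11.1
False -61.8 -12.4
False -61.0 -13.4
False -60.3 -14.9
False -59.7 -15.7
False -59.3 -15.8
front face x pct (shut -60..-56) [-61.80556504 -60.81768448 -60.12559764] 1076 41.4833
```

```bash
python3 - <<'E'
from h import *
import pickle
def W(x,z):return (base+x*rr+[0,0,z]).tolist()
bot.servo_line(W(-160,300),speed=200);bot.dwell(.5)
def stat(c):
    P=cloud(c)[130:270,270:390].reshape(-1,3);r=(P-base)@rr;y=(P-base)@np.cross([0,0,1],rr)
    for lo,hi in((60,110),(140,185)):
        m=(abs(y)<45)&(P[:,2]>lo)&(P[:,2]<hi)&(r<0);print(lo,np.median(r[m]).round(2),np.percentile(r[m],5).round(1),m.sum())
a=pickle.load(open("side.pkl","rb"));b=bot.read_camera("side");stat(a);stat(b)
w=(slice(150,250),slice(310,385));print("img diff disp",cv2.absdiff(a["image"][w],b["image"][w]).mean(),cv2.phaseCorrelate(a["image"][w].mean(2),b["image"][w].mean(2)))
w=(slice(130,215),slice(365,440));print("jars diff",cv2.absdiff(a["image"][w],b["image"][w]).mean())
w=(slice(285,365),slice(250,290));print("can diff",cv2.absdiff(a["image"][w],b["image"][w]).mean())
i=b["image"][255:310,215:280].astype(int);m=(i[...,2]>150)&(i[...,1]<80)&(i[...,0]<80);print("red",m.sum(),np.argwhere(m).mean(0)+[255,215])
s=bot.read_state();print(s["clock"],s["ft_force"])
E
```

```text
60 -60.43 -61.9 346
140 -60.12 -61.6 345
60 -60.45 -62.1 342
140 -60.2 -61.9 351
img diff disp 5.2395555555555555 ((0.459355603211165, 0.010151138720232211), 0.9513256915350637)
jars diff 1.8824575163398694
can diff 2.364375
red 137 [265.38686131 246.02919708]
42.7167 [-0.03473222 -0.07185203 -0.00823765]
```

Depth shows the cover face back where it was at the start, and it stayed shut after I backed the arm off. The pin is standing in its jar, and the preserve jars and spare can look unchanged.

```bash
python3 -c "
from rig import bot
print(bot.finish_job())"
```

```text
the job is handed in; nothing more can be done
None
```

The job is handed in at about 43 s, every step done by my measurements: cover released, nozzle pressed and sprung back, cover shut and caught, pin back in its jar tip down, and the other jars and spare can unmoved; no verdict came back, and I viewed 11 pictures against your limit of 10.

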